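# Set the rule mitring machine to the red 45-degree mark and clamp it

### The job

The left-hand mitres are cut: set the bench mitring machine for the right-hand ones. With the fingertips, push the black knob of its lever round the arc until the red pointer stands on the long red 45-degree line of the scale, then push the yellow-knobbed clamp lever over to its stop to lock the ring, and leave the pointer on the line. Push both gently without gripping them, and leave the other things on the stone where they are.

Things in the scene. Friction and masses are not known exactly. Their poses are not given: they have to be found in the camera images.
- mitre: Bench mitring machine for brass rule, bolted down: a dark green cast-iron base 20 mm thick, fan-shaped to its front (own -x; radius 172 mm, 58 degrees either side), a steel ring lying flat in it, a scale round the front edge, a shear head at the back. Origin on the stone, on the ring's upright axis. Own x: from the front to the shear head, y to its left, z up.
- shear_head (a point): Top of the machine's fixed shear head, 98 mm above the stone and 119 mm behind the ring's axis (own +x): a green column 86 mm wide, 90 to 148 mm behind the axis; its arm, 30 mm wide, reaches forward over the ring to 22 mm before the axis; its black-gripped handle rises at the back left to 235 mm. Not to be worked.
- swivel (a joint): Angle of the steel ring (150 mm across), which carries fence, lever and pointer; rad. 0: lever straight to the machine's front; grows counter-clockwise from above (lever towards the machine's right): its direction in the machine's frame is (-cos q, -sin q). Red line at +0.785 (45 degrees); stops at -0.9 and +0.96; scale lines every 5 degrees. About 3 N at the knob turns it; it stays where left.
- lever_knob (a point): Centre of the upright black knob on the lever: a cylinder 18 mm in diameter, 31 mm high, from 33 to 64 mm above the stone (this point is at 48 mm), 115 mm from the ring's axis. It is fixed to the lever, a flat grey arm 24 mm tapering to 12 mm wide whose top is 33 mm above the stone.
- pointer_tip (a point): Tip of the red pointer on the end of the lever, 141.5 mm from the ring's axis, 26 mm above the stone; in line with the axis and the knob.
- red_mark (a point): Middle of the long red 45-degree line on the scale (24 mm long, 3 mm wide, along a radius of the ring), 155.5 mm from the ring's axis, 24 mm above the stone, on the machine's front right. The line begins 2 mm beyond the pointer's tip.
- clamp (a joint): Angle c of the clamp lever, rad. 0: open (found at 0 to 0.15); 1.22: at its stop, ring locked. It grows counter-clockwise from above: the knob swings from the machine's front right to the back; lever direction in the machine's frame (cos(c - 1.92), sin(c - 1.92)). 2 to 3 N at the knob turns it, 4 to 5 N near the stop; it stays where left. From 0.95 a shoe brakes the ring: set the ring first.
- clamp_pivot (a point): The clamp lever's pivot axis, at the top of its round boss, 36 mm above the stone; in the machine's frame at x 0, y -107 mm.
- clamp_knob (a point): Centre of the upright yellow knob on the clamp lever: a cylinder 18 mm in diameter, 29 mm high, from 35 to 64 mm above the stone (this point is at 49 mm), 65 mm from the pivot. The arm below it is 13 to 20 mm wide with its top 35 mm above the stone.
- woodtype: Bystander: a loose block of wood type, 34 x 48 x 23 mm with a dark red face, at the machine's front right. Origin under its centre.
- rules: Bystander: a loose bundle of brass rules on edge, 130 x 15 x 23 mm, at the machine's front left. Origin under its centre.
- offcut: Bystander: a loose piece of brass rule with a mitred end, 66 x 12 x 8 mm, on the machine's left. Origin under its centre.
- tweezers: Bystander: steel tweezers lying flat, 115 x 12 x 6 mm, on the machine's left, outside the offcut. Origin under their centre.
- inktin: Bystander: a round blue ink tin with a steel lid, 87 mm across, 56 mm high, on the right. Origin under its centre.
- stick: Bystander: a steel composing stick with set type, 210 x 50 x 26 mm, on the right. Origin under its centre.

How it is judged:
By the outcome, as a careful person would: the job done as asked, in the order asked, and still so for the second after the job is handed in, with the robot touching nothing.
It also fails if it takes over 61 s, if anything falls off the work surface, if the arm or the gripper's body presses on something with over 40 N, if the wrist force passes 120 N, or if a joint passes its speed limit or range.

### The arm

A 6-joint arm with a two-finger parallel gripper is mounted at the origin on the work surface. World frame = base frame: x ahead of the robot, y to its left, z up, the work surface at z = 0. Lengths are in mm, angles in degrees, forces in N, time in s.
With the tool pointing down it reaches from about 325 to 925 mm from the base axis. Payload 3.1 kg.
Tool frame: the origin (TCP) lies at the very end of the fingers, on their centre line; the grasp point (between the pads) lies grasp_offset behind it (grasp_offset is the distance from the TCP to the grasp point, in mm); z points along the fingers, x is the direction in which the jaws open and shut, and the axes are right-handed (so a half turn about z gives the same grasp; the last joint's range is limited). The gripper opens to 85 mm and grips with 20 to 120 N. Pads are 22 mm wide; open, the fingers measure 114 mm over their backs; the gripper's body (76 mm by 85 mm) begins 54 mm behind the grasp point. The pads swing forward as they close: fully open they stand 13 mm farther back than shut.
Start: joints at [61.18, 12.427, 92.441, -0, 75.132, -6.429], TCP at [238.063, 577.897, 231.3] pointing down, gripper open.
Joint ranges: [-157.48, 157.48], [-44.54, 120.13], [17.64, 146.25], [-64.5, 244.5], [7.68, 150.69], [-147.95, 147.95]. Speed limits (degrees/s): [159.86, 159.86, 180, 180, 180, 180].

### API

Orientations are given as [roll, pitch, yaw] about the fixed x, y, z axes, in that order (R = Rz(yaw) Ry(pitch) Rx(roll)).
In Python, from station import * gives the robot as it stands. Calls block until the motion is done:
- goto(position, orientation): joint-space move of the TCP to a pose.
- move_l(position, attitude=None, speed=150): straight line of the TCP; attitude=None keeps the orientation; speed is the mean speed in mm/s.
- move_j(angles): joint-space move.
- grip(opening, squeeze=None): finger opening in mm; squeeze is the grip in N (None keeps the last); returns when the fingers have stopped.
- wait(seconds).
- solve_ik(position, orientation): joint angles nearest the present ones, or None.
- get_obs(): the state.
- get_image(name): name is "side" or "top"; returns the picture (480x640x3 uint8, red, green, blue); there is no depth.
- get_calibration(name): a dict with "fx", "fy", "cx", "cy" (pixels), "D" ([k1, k2, p1, p2, k3] as OpenCV has them; the pictures are not rectified), "R" (3x3) and "t" (3): a world point X has camera coordinates R X + t. Camera axes: x right, y down, z forward; pixel columns grow to the right and rows downward; lengths in mm; the calibration is good to about 2 mm. A picture is of the moment at which its call begins. get_calibration takes no time and is no camera call.
A pose or a line that the arm cannot do raises Unreachable and nothing moves.
- sign_off(): hands the job in, once; it reports no verdict.
Trained networks look in the newest picture that a camera, given by its name, has taken for a name from the list of things; names that differ only in an ending like _2 or _b are one class to them, and where a whole thing is asked for, a point or a joint stands for the part that bears it (a point fixed in the world has none). Each returns a list of dicts, best first, with "score" (0 to 1); they miss things now and then, are a little off and sometimes report something else, mostly with a low value. They report only what shows in the picture. A call takes as long as a camera call.
- spot_in(name, camera): "extent" ([centre column, centre row, width, height] in pixels, round what is visible of it).
- regions_of(name, camera): "region" (480x640 bool, what is visible of it) and "extent" ([centre column, centre row, width, height] in pixels, round what is visible of it).
The state is a dict: "t": time; "joint_pos": joint angles; "qvel": joint speeds; "effort": joint torques, N m; "tcp_pos": TCP position; "ee_rot": TCP orientation; "wrist_force": force on the tool from outside, world axes, zero at the start; "moment": the same for the moment, N m; "grip_width": finger opening in mm.
Only numpy, scipy, OpenCV 4.12 (cv2) and the standard library are available. Lean on these libraries where they do the work, as an engineer would, in place of code of your own. Each camera call takes 0.05 s, during which the arm holds its last target.

## Working session

There is one attempt and no reset: what is moved stays moved. The work goes in short steps, each a Python script; the robot and the scene stay as the last script left them, time stands still between calls to the robot, and variables do not carry over. Pictures are saved under pics/ and viewed, and the job is handed in when it is done.

```bash
ls; mkdir -p pics
python3 - <<'E'
from station import *
import cv2
for n in("top","side"):
    im=get_image(n); cv2.imwrite(f"pics/{n}0.png",im[:,:,::-1])
    c=get_calibration(n); print({k:(v if not hasattr(v,'round') else v.round(3).tolist()) for k,v in c.items()})
    for k in ["mitre","lever_knob","clamp_knob","red_mark","pointer_tip","shear_head","clamp_pivot"]:
        print(n,k,[(round(d['score'],2),[round(float(x),1) for x in d['extent']]) for d in spot_in(k,n)[:2]])
o=get_obs();print(o)
E
```

```text
pics
{'fx': 473.76276196653737, 'fy': 473.76276196653737, 'cx': 324.58985057782934, 'cy': 249.81607595174643, 'D': [-0.004, 0.0, 0.0, 0.0, 0.0], 'R': [[0.004, -1.0, -0.017], [-0.999, -0.003, -0.052], [0.052, 0.017, -0.998]], 't': [-63.175, 522.975, 1122.574]}
top mitre [(0.29, [265.8, 236.0, 61.3, 89.4])]
top lever_knob [(0.72, [265.4, 234.4, 63.9, 87.2])]
top clamp_knob [(0.73, [469.3, 223.4, 39.0, 38.0]), (0.54, [320.6, 230.0, 32.8, 18.6])]
top red_mark [(0.62, [270.4, 202.7, 132.7, 185.3])]
top pointer_tip [(0.93, [266.3, 236.1, 64.6, 92.1]), (0.51, [321.5, 230.9, 36.3, 18.6])]
top shear_head [(0.82, [271.8, 203.6, 136.8, 183.5])]
top clamp_pivot [(0.7, [271.4, 202.2, 137.7, 188.4]), (0.55, [322.9, 231.4, 37.4, 19.1])]
{'fx': 454.77253214792785, 'fy': 454.77253214792785, 'cx': 317.84182490851816, 'cy': 239.687736249148, 'D': [0.035, 0.0, 0.0, 0.0, 0.0], 'R': [[0.992, -0.125, -0.009], [-0.098, -0.727, -0.68], [0.079, 0.676, -0.733]], 't': [-536.397, 61.801, 1271.458]}
side mitre [(0.62, [336.6, 199.1, 129.3, 119.5]), (0.2, [320.8, 218.2, 69.0, 34.0])]
side lever_knob [(0.96, [320.9
[... 286 characters left out ...]
vot [(0.88, [336.6, 200.9, 128.8, 113.6])]
{'t': 0.8, 'joint_pos': array([ 6.11821513e+01,  1.24245017e+01,  9.24391672e+01,  2.59144741e-04,
        7.51358636e+01, -6.42811076e+00]), 'qvel': array([ 0.08997772, -0.04717445,  0.00790643, -0.07667441, -0.02597184,
       -0.13061244]), 'effort': array([ 1.72033665e-04, -3.96828783e+01, -3.04236817e+01, -1.54606823e-04,
        6.77007465e-04,  1.36300281e-05]), 'tcp_pos': array([238.04398704, 577.90402383, 231.34909924]), 'ee_rot': array([-1.79999803e+02, -4.92675565e-04,  6.76101956e+01]), 'wrist_force': array([-0.37532726, -0.2194928 ,  0.78630034]), 'moment': array([-0.02688806, -0.00050417,  0.00851409]), 'grip_width': 85.37801808532201}
```

Run:
```python
import cv2
a=cv2.imread("pics/top0.png");b=cv2.imread("pics/side0.png")
cv2.imwrite("pics/top0c.png",cv2.resize(a[90:310,180:400],(792,594),interpolation=3) if 0 else cv2.resize(a[100:300,190:390],(600,600),interpolation=2))
cv2.imwrite("pics/side0c.png",cv2.resize(b[120:290,240:440],(800,680)[:1]+(600,) if 0 else (700,595),interpolation=2))
```

```text
(no output)
```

View pics/top0.png

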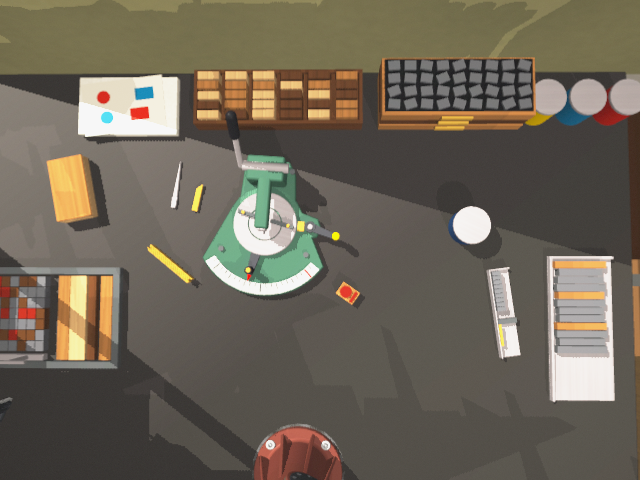

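View pics/top0c.png

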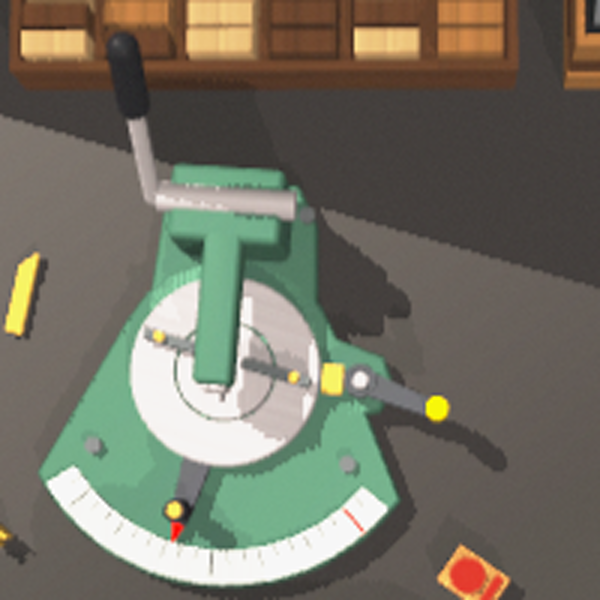

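View pics/side0c.png

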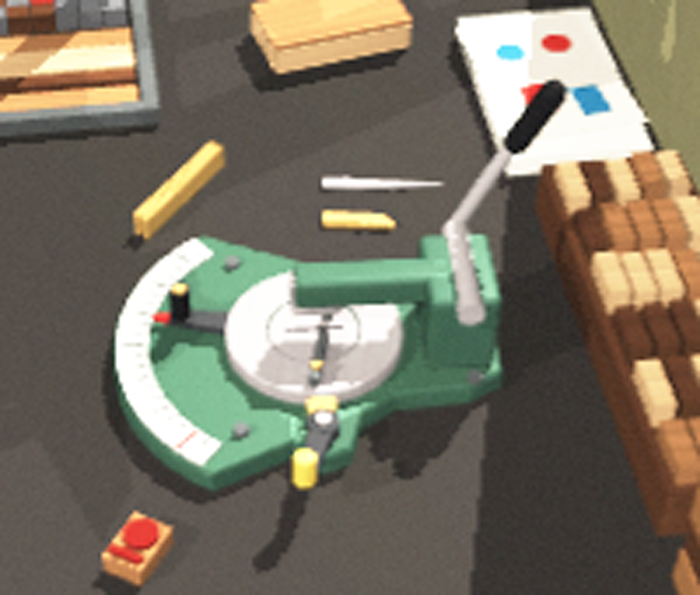

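View pics/side0.png

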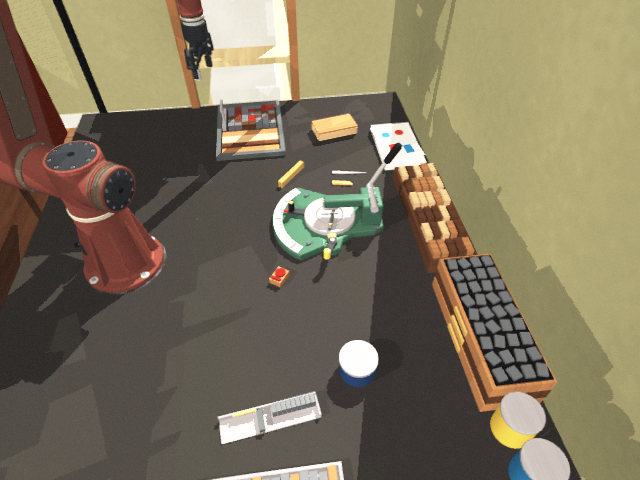

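The top view shows the lever knob at about (248,270), the pointer tip at (249,280), the red line at (308,273), the clamp knob at (336,236) and the pivot at (310,227). The side view agrees. Next I refine these by colour and fit the machine pose and both joint angles.

```bash
cat > h.py <<'E'
import numpy as np, cv2
from scipy.optimize import least_squares
from station import *
def proj(X,n):
    c=get_calibration(n)
    K=np.array([[c['fx'],0,c['cx']],[0,c['fy'],c['cy']],[0,0,1]])
    R=np.array(c['R'],float)
    p,_=cv2.projectPoints(np.atleast_2d(np.array(X,float)),cv2.Rodrigues(R)[0],np.array(c['t'],float),K,np.array(c['D'],float))
    return p[:,0]
def m2w(P,x,y,yaw):
    P=np.atleast_2d(P).astype(float);c,s=np.cos(yaw),np.sin(yaw)
    return np.c_[x+c*P[:,0]-s*P[:,1], y+s*P[:,0]+c*P[:,1], P[:,2]]
def pts(q,c):
    d=np.array([-np.cos(q),-np.sin(q)]); e=np.array([np.cos(c-1.92),np.sin(c-1.92)])
    r=np.array([-np.cos(.785398),-np.sin(.785398)])
    return dict(knobtop=[*(115*d),64],tip=[*(141.5*d),26],mark=[*(155.5*r),24],
      pivot=[0,-107,36],cktop=[65*e[0],-107+65*e[1],64])
def fit(obs,x0):
    def f(v):
        P=pts(v[3],v[4]);out=[]
        for n,ob in obs.items():
            for k,uv in ob.items():
                out+=list(proj(m2w(P[k],*v[:3]),n)[0]-uv)
        return np.array(out)
    r=least_squares(f,x0,x_scale=[10,10,.1,.1,.1],loss='soft_l1')
    return r,f(r.x)
E
python3 - <<'E'
from h import *
obs=dict(top=dict(knobtop=(248.3,269.7),tip=(248.5,280.2),mark=(307.7,273.3),pivot=(310,226.7),cktop=(335.7,236)),
 side=dict(knobtop=(291.1,202),tip=(284.3,210.9),mark=(293.4,245.4),pivot=(332,239.4),cktop=(326.9,248.8)))
for s in(dict(top=obs['top']),dict(side=obs['side']),obs):
    r,f=fit(s,[560,80,0,-.3,.1]);print(r.x.round(3),np.degrees(r.x[2:]).round(2));print(f.round(1).reshape(-1,2).tolist())
for n in('top','side'):
    im=cv2.imread(f'pics/{n}0.png').astype(int); b,g,rr=im[...,0],im[...,1],im[...,2]
    w=np.clip(rr-np.maximum(g,b)-25,0,None)
    l,u,t,d=(235,380,255,300) if n=='top' else (275,345,195,260)
    m=(w>15).astype('uint8')[t:d,l:u]; k,lab=cv2.connectedComponents(m,connectivity=8)
    for i in range(1,k):
        ys,xs=np.nonzero(lab==i); ww=w[ys+t,xs+l]
        print(n,len(xs),round(np.average(xs+l,weights=ww),2),round(np.average(ys+t,weights=ww),2),xs.min()+l,xs.max()+l,ys.min()+t,ys.max()+t)
E
```

```text
[ 5.85122e+02  7.92330e+01 -7.90000e-02 -2.06000e-01  4.50000e-02] [ -4.55 -11.78   2.58]
[[0.3, -0.2], [-0.3, 0.3], [-0.1, -0.0], [0.1, -0.1], [0.0, 0.0]]
[ 5.87414e+02  8.12220e+01 -7.60000e-02 -2.04000e-01  3.40000e-02] [ -4.38 -11.69   1.93]
[[0.2, 0.1], [-1.0, -0.3], [0.1, -0.7], [0.5, -0.0], [-0.1, 0.7]]
[ 5.85868e+02  7.96750e+01 -7.80000e-02 -2.06000e-01  4.20000e-02] [ -4.44 -11.83   2.38]
[[0.2, -0.5], [-0.4, -0.0], [-0.2, -0.4], [-0.1, -0.5], [-0.2, -0.4], [-0.2, 0.4], [-1.4, 0.0], [-0.5, -0.3], [0.0, 0.5], [-0.5, 1.3]]
top 1 248.0 267.0 248 248 267 267
top 1 245.0 270.0 245 245 270 270
top 2 250.0 269.5 250 250 269 270
top 12 307.63 273.16 305 311 270 277
top 26 248.2 276.21 247 251 272 280
top 276 347.15 292.02 336 359 281 299
side 2 289.48 203.0 289 290 203 203
side 16 285.91 210.25 283 288 209 212
side 4 292.55 245.45 291 294 244 247
```

Both cameras agree: the machine is at about (586, 80) mm with yaw -4.5°, the swivel is at about -11.8° and the clamp at 2.4°. I'll push the knob with the closed fingertips, stopping short of the line, then look.

```bash
cat >> h.py <<'E'
X0,Y0,YAW=585.9,79.7,np.radians(-4.5)
def lev(qdeg,back):  # tcp xy & yaw, face 'back' mm behind knob centre tangentially
    ph=np.radians(180+qdeg)+YAW
    d=np.array([np.cos(ph),np.sin(ph)]);t=np.array([-d[1],d[0]])
    p=np.array([X0,Y0])+115*d-back*t
    return p,np.degrees(ph)-180
def cl(cdeg,back):
    ps=np.radians(cdeg)-1.92+YAW
    d=np.array([np.cos(ps),np.sin(ps)]);t=np.array([-d[1],d[0]])
    P=m2w([0,-107,0],X0,Y0,YAW)[0,:2]
    return P+65*d-back*t,np.degrees(ps)
def wf():
    o=get_obs();return round(o['t'],2),o['tcp_pos'].round(1).tolist(),o['wrist_force'].round(1).tolist()
E
python3 - <<'E'
from h import *
grip(0)
p,y=lev(-11.8,36)
goto([*p,130],[180,0,y]); print(wf())
move_l([*p,41],speed=100); print(wf(), get_obs()['grip_width'])
p,y=lev(-11.8,23); move_l([*p,41],speed=60);print(wf())
for q in (-8,0,8,16,24,32,38):
    p,y=lev(q,20); move_l([*p,41],[180,0,y],speed=45); print(q,wf())
E
```

```text
(3.41, [485.8, 147.3, 130.4], [-0.1, 0.7, 0.2])
(4.45, [486.4, 146.7, 41.7], [0.4, -0.6, -0.1]) 0.0036576880980268723
(4.82, [482.0, 133.6, 41.3], [0.7, -0.4, -0.6])
-8 (5.21, [478.3, 124.2, 41.3], [0.1, 0.3, 0.9])
0 (5.72, [473.0, 108.7, 41.1], [0.4, 1.3, 1.3])
8 (6.22, [469.9, 92.5, 40.9], [0.4, 0.2, 0.5])
16 (6.73, [469.1, 76.3, 40.8], [-0.2, 1.0, 0.1])
24 (7.24, [470.6, 60.1, 40.8], [0.2, 1.0, -0.5])
32 (7.75, [474.5, 44.3, 40.9], [0.3, 0.7, -0.3])
38 (8.18, [478.8, 32.9, 40.9], [0.1, 0.6, 0.3])
```

Run:
```python
from h import *
for n in("top","side"):
    a=get_image(n)[:,:,::-1]; cv2.imwrite(f"pics/{n}1.png",a)
    c=a[160:310,210:360] if n=="top" else a[160:290,250:400]
    cv2.imwrite(f"pics/{n}1c.png",cv2.resize(c,None,fx=4,fy=4,interpolation=2))
```

```text
(no output)
```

View pics/top1c.png

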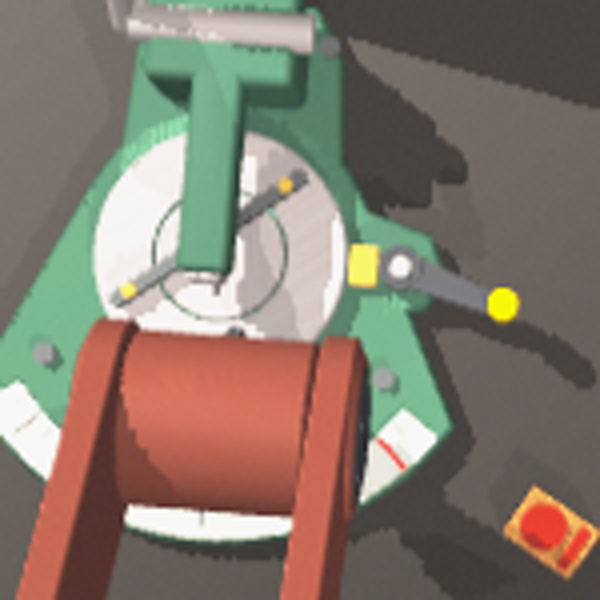

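View pics/side1c.png

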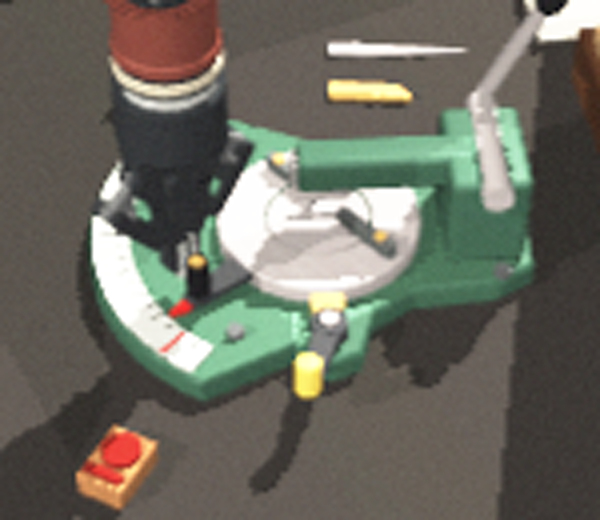

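```bash
cat >> h.py <<'E'
def look(tag):
    for n in("top","side"):
        a=get_image(n)[:,:,::-1]; cv2.imwrite(f"pics/{n}{tag}.png",a)
        c=a[220:310,220:350] if n=="top" else a[180:270,260:390]
        cv2.imwrite(f"pics/{n}{tag}c.png",cv2.resize(c,None,fx=6,fy=6,interpolation=2))
E
python3 - <<'E'
from h import *
p,y=lev(38,40); move_l([*p,41],speed=80)
move_l([p[0]-10,p[1]+40,130],speed=200)
goto([430,250,200],[180,0,y]); print(wf())
look(2)
E
```

```text
(10.06, [429.3, 248.8, 198.2], [0.2, -0.7, -0.3])
```

View pics/top2c.png

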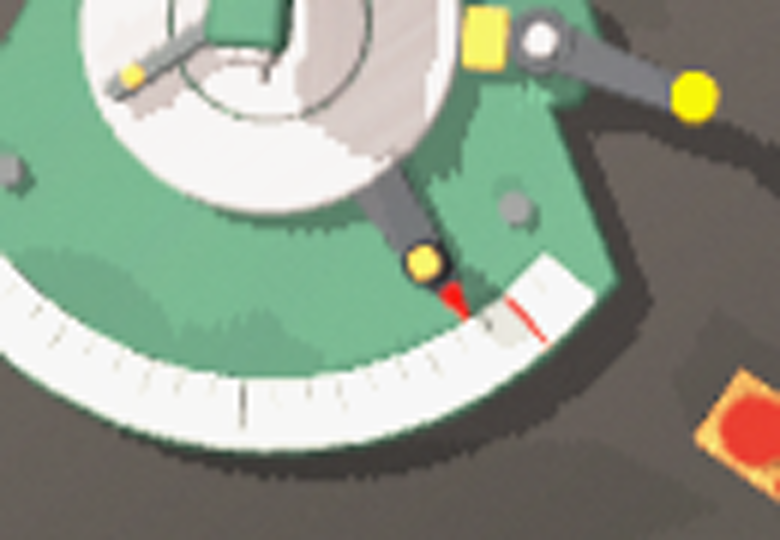

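View pics/side2c.png

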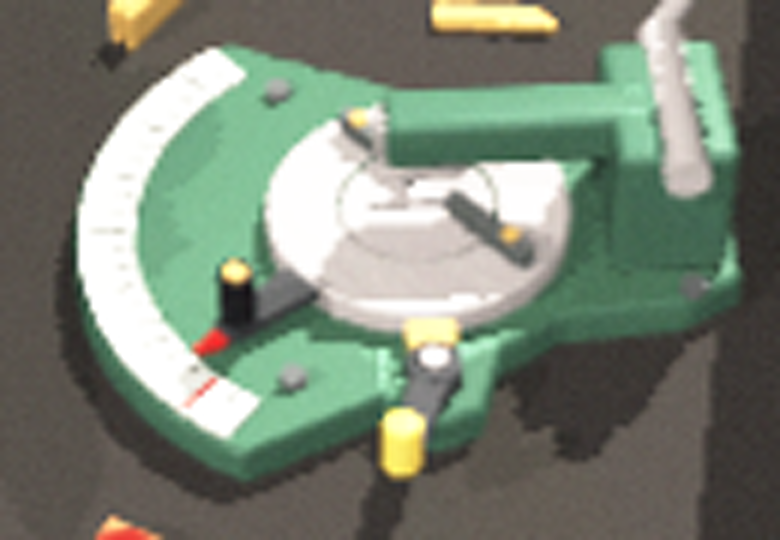

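The pointer now stands about one and a half divisions short of the red line: the tip is at about (298,273) in the top view, the line at (307.7,273.3). I'll fit the angle.

Run:
```python
from h import *
T=lambda u,v:((u+.5)/6-.5+220,(v+.5)/6-.5+220)
S=lambda u,v:((u+.5)/6-.5+260,(v+.5)/6-.5+180)
obs=dict(top=dict(knobtop=T(424,262),tip=T(468,318),mark=T(526,320),pivot=T(541,39),cktop=T(694,97)),
 side=dict(knobtop=S(236,271),tip=S(197,355),mark=S(202,390),pivot=S(434,355),cktop=S(403,418)))
for s in(dict(top=obs['top']),dict(side=obs['side']),obs):
    r,f=fit(s,[585,80,-.08,.6,.1]);print(r.x[:2].round(1),np.degrees(r.x[2:]).round(2));print(f.round(1).reshape(-1,2).tolist())
# weighted line-fit of red line & pointer axes
```

```text
[585.9  80.1] [-4.45 38.03  2.1 ]
[[-0.1, -0.3], [0.1, 0.2], [0.1, -0.0], [-0.0, 0.1], [0.0, 0.0]]
[584.   83.6] [-3.18 38.53  2.12]
[[0.1, -0.1], [0.0, -0.1], [-0.2, 0.2], [0.1, 0.1], [0.0, -0.2]]
[585.4  81. ] [-4.11 38.18  2.27]
[[-0.2, -0.3], [0.1, 0.1], [-0.0, -0.1], [-0.4, 0.1], [-0.3, -0.3], [0.1, 0.0], [-0.1, -0.1], [-0.3, 0.4], [0.1, 0.8], [-0.3, 0.5]]
```

Run:
```python
from h import *
p,y=lev(38,40); goto([p[0]-10,p[1]+40,130],[180,0,y])
move_l([*p,41],speed=150)
for q,b,s in((38,23,60),(41,20,30),(44.7,20,15)):
    p,y=lev(q,b); move_l([*p,41],[180,0,y],speed=s)
wait(.3);print(p,wf())
p,y=lev(44.7,40); move_l([*p,41],speed=80)
move_l([p[0]-10,p[1]+40,130],speed=200)
goto([430,250,200],[180,0,y]); print(wf())
look(3)
```

```text
[485.15430295  20.74828648] (13.53, [485.3, 20.7, 41.0], [-1.6, 0.7, -0.4])
(15.36, [429.4, 248.8, 198.3], [-0.7, 0.5, 0.1])
```

View pics/top3c.png

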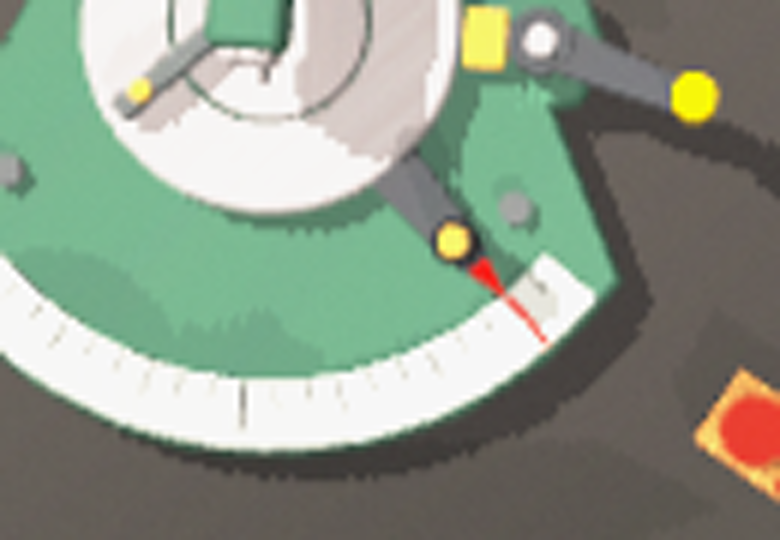

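View pics/side3c.png

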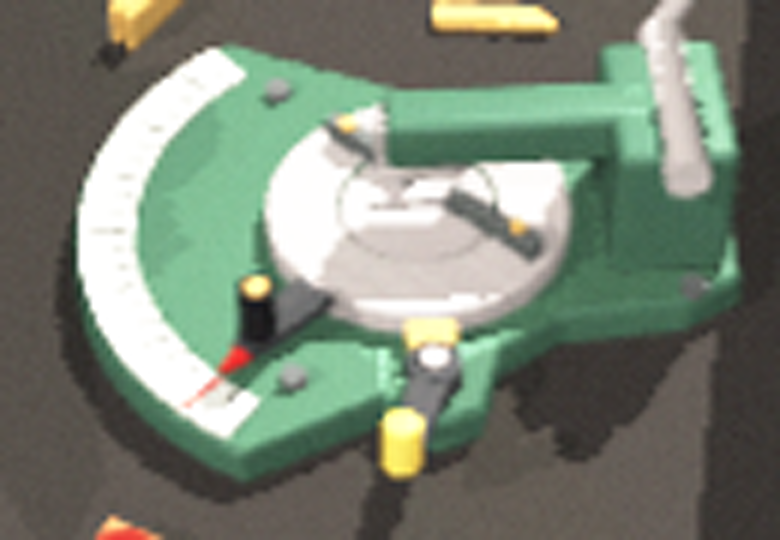

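The pointer runs into the red line in both views; in the top crop the tip is at about (503,294), where the line starts. I'll check the angle numerically.

Run:
```python
from h import *
T=lambda u,v:((u+.5)/6-.5+220,(v+.5)/6-.5+220)
S=lambda u,v:((u+.5)/6-.5+260,(v+.5)/6-.5+180)
obs=dict(top=dict(knobtop=T(453,241),tip=T(503,294),mark=T(526,320),pivot=T(541,39),cktop=T(694,97)),
 side=dict(knobtop=S(257,287),tip=S(215,376),mark=S(202,390),pivot=S(434,355),cktop=S(403,418)))
for s in(dict(top=obs['top']),dict(side=obs['side']),obs):
    r,f=fit(s,[585,80,-.08,.6,.1]);print(r.x[:2].round(1),np.degrees(r.x[2:]).round(2));print(f.round(1).reshape(-1,2).tolist())
a=cv2.imread('pics/top3.png').astype(int);w=np.clip(a[...,2]-np.maximum(a[...,0],a[...,1])-25,0,None)
w[:260]=0;w[280:]=0;w[:,:294]=0;w[:,314:]=0
for n in range(295,313):
    c=w[:,n]; 
    if c.sum()>20: print(n,round((c*np.arange(480)).sum()/c.sum(),2),c.sum())
# predicted radial line (h=25) for various q
for dq in(43,45,47):
    q=np.radians(dq);P=[[-r*np.cos(q),-r*np.sin(q),25] for r in(128,141.5,143.5,155.5,167)]
    print(dq,proj(m2w(P,585.9,80,np.radians(-4.45)),'top').round(1).tolist())
```

```text
[585.5  80.1] [-4.33 44.78  2.07]
[[-0.2, -0.2], [-0.0, 0.0], [0.2, 0.0], [-0.0, 0.2], [0.0, 0.0]]
[582.8  83.3] [-2.7  44.95  1.81]
[[-0.4, -0.2], [0.8, -0.4], [-0.3, 0.5], [-0.0, 0.2], [0.0, -0.1]]
[584.8  81. ] [-3.89 44.83  2.19]
[[-0.2, -0.2], [-0.0, -0.0], [0.2, 0.0], [-0.4, 0.1], [-0.2, -0.3], [-0.2, -0.1], [0.8, -0.5], [-0.4, 0.5], [0.0, 0.8], [-0.3, 0.5]]
298 264.53 129
299 264.73 417
300 264.53 673
301 265.19 699
302 266.58 469
303 267.88 226
304 269.48 87
305 270.12 210
306 271.11 218
307 271.95 184
308 273.39 175
309 274.53 174
310 275.98 119
311 277.0 21
43 [[298.4, 265.2], [301.9, 269.7], [302.5, 270.4], [305.6, 274.3], [308.6, 278.2]]
45 [[299.9, 264.0], [303.5, 268.4], [304.1, 269.0], [307.4, 272.9], [310.5, 276.6]]
47 [[301.3, 262.8], [305.1, 267.0], [305.7, 267.6], [309.1, 271.4], [312.3, 275.0]]
```

The swivel is at 44.8–45°. Now the clamp: push it to just short of the stop, then in small steps until the force rises.

Run:
```python
from h import *
p,y=cl(2.2,42); goto([*p,140],[180,0,y]); print(wf(), get_obs()['joint_pos'].round(0))
move_l([*p,43],speed=120)
p,y=cl(2.2,24); move_l([*p,43],speed=60); print(wf())
for c in(8,16,24,32,40,48,56,62):
    p,y=cl(c,20); move_l([*p,43],[180,0,y],speed=40); print(c,wf())
c=62
while c<73:
    c+=1; p,y=cl(c,20); move_l([*p,43],[180,0,y],speed=15); wait(.1)
    o=get_obs(); ps=np.radians(y); t=np.array([-np.sin(ps),np.cos(ps)])
    F=-(o['wrist_force'][:2]@t); print(c,round(o['t'],2),round(F,1),o['tcp_pos'].round(1), p.round(1))
    if F>9: break
```

```text
(17.2, [513.9, -71.1, 140.0], [-0.9, 0.1, -0.0]) [-16.   5. 111.   0.  64.  97.]
(18.61, [531.3, -78.3, 43.3], [-0.0, -0.4, 0.6])
8 (19.02, [539.1, -83.4, 42.5], [-0.2, 0.2, -0.6])
16 (19.41, [547.4, -88.1, 42.5], [-1.7, -0.1, -0.4])
24 (19.79, [556.7, -91.8, 42.8], [-1.2, -0.0, -1.8])
32 (20.18, [566.2, -94.1, 43.1], [-1.6, 0.0, -1.2])
40 (20.56, [575.8, -94.9, 43.2], [-0.9, 0.5, -1.4])
48 (20.94, [585.3, -94.5, 43.2], [-0.8, -0.5, -0.6])
56 (21.32, [594.5, -92.8, 43.1], [-1.0, -0.1, -0.8])
62 (21.65, [601.1, -90.7, 43.1], [-1.2, -0.5, 0.1])
63 22.0 2.7 [602.1 -90.4  43. ] [602.3 -90.3]
64 22.35 3.6 [603.4 -89.8  43. ] [603.4 -89.9]
65 22.7 2.8 [604.6 -89.3  43. ] [604.5 -89.4]
66 23.05 2.0 [605.7 -88.9  43. ] [605.6 -88.9]
67 23.4 3.6 [606.7 -88.4  43. ] [606.7 -88.4]
68 23.75 2.6 [607.8 -87.8  43. ] [607.7 -87.9]
69 24.1 3.7 [608.8 -87.4  43. ] [608.8 -87.4]
70 24.45 3.7 [609.9 -86.8  43. ] [609.8 -86.8]
71 24.8 5.1 [610.5 -86.6  43. ] [610.9 -86.2]
72 25.15 9.3 [610.7 -86.7  43. ] [611.9 -85.6]
```

Run:
```python
from h import *
p,y=cl(71,45); move_l([*p,43],speed=60)
move_l([p[0]-30,p[1]-20,140],speed=200)
goto([450,-250,220],[180,0,y]); print(wf())
look(4)
```

```text
(27.18, [449.9, -249.1, 218.5], [-0.5, -0.6, 0.3])
```

View pics/top4c.png

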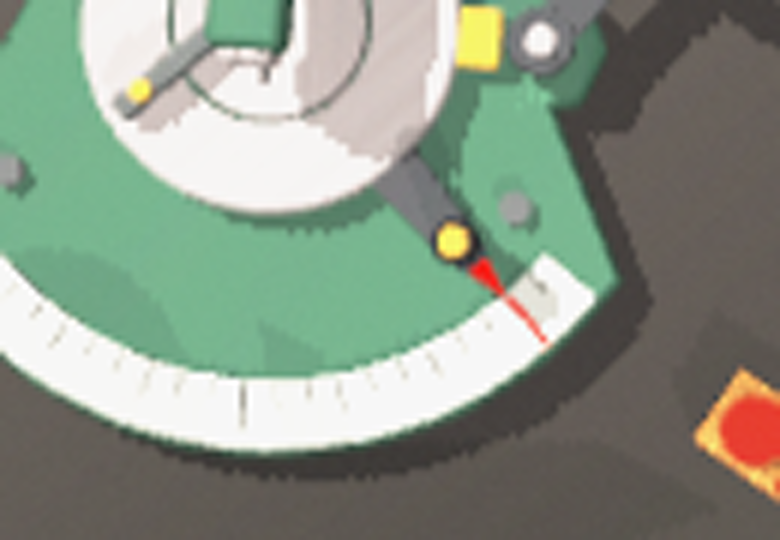

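View pics/side4c.png

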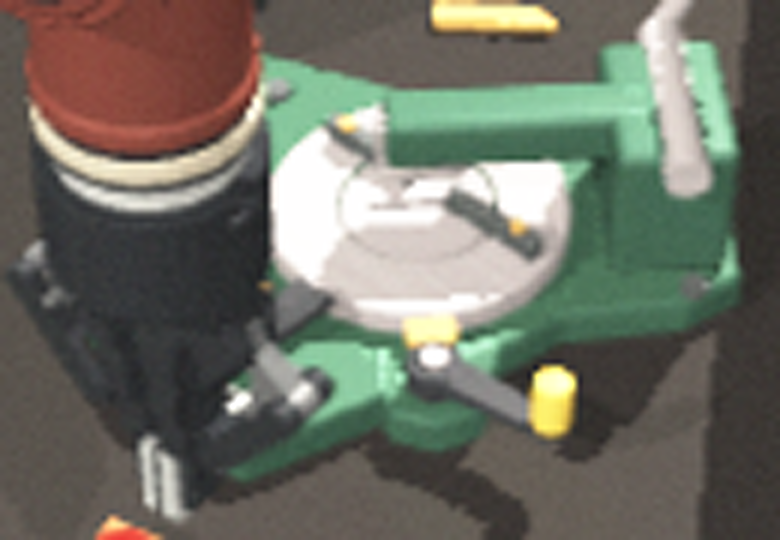

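View pics/top4.png

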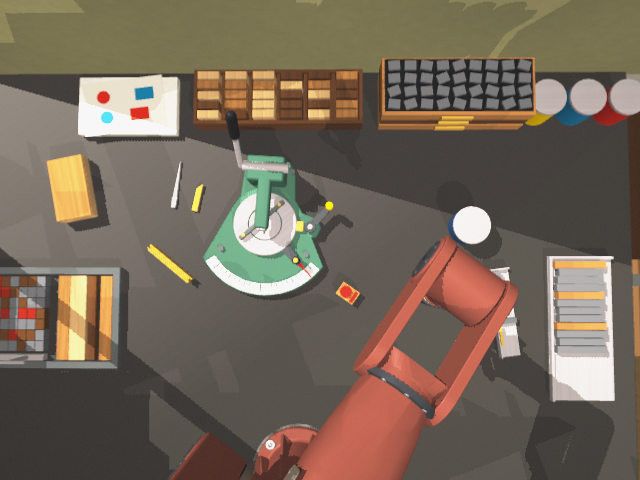

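The pointer is unmoved on the line in the top view. The clamp knob has swung to (329,205), and the bystanders in view look unmoved. I'll check the clamp angle against its stop.

Run:
```python
from h import *
a=cv2.imread('pics/top4.png').astype(int)
m=np.zeros((480,640));m[195:216,320:340]=1
w=np.clip(np.minimum(a[...,1],a[...,2])-a[...,0]-80,0,None)*m
yy,xx=np.mgrid[:480,:640];print((w*xx).sum()/w.sum(),(w*yy).sum()/w.sum())
for c in(1.1,1.16,1.19,1.22): print(c,proj(m2w(pts(.785,c)['cktop'],585.7,80.1,np.radians(-4.4)),'top').round(2))
b=cv2.imread('pics/top3.png').astype(int); d=abs(a-b).sum(2)>60; d[:,355:]=0;d[400:]=0
n,l,s,_=cv2.connectedComponentsWithStats(d.astype('uint8')); print([x.tolist() for x in s[1:] if x[4]>3])
```

```text
328.75741780272654 205.29724672547448
1.1 [[331.28 207.48]]
1.16 [[330.18 206.2 ]]
1.19 [[329.61 205.58]]
1.22 [[329.01 204.98]]
[[74, 0, 18, 11, 89], [129, 0, 64, 12, 467], [202, 0, 94, 4, 220], [198, 71, 16, 9, 122], [225, 71, 23, 11, 178], [253, 71, 22, 9, 188], [338, 72, 3, 5, 7], [147, 74, 32, 15, 53], [281, 81, 18, 7, 81], [324, 81, 4, 5, 6], [198, 82, 14, 8, 38], [227, 82, 11, 7, 34], [260, 82, 6, 6, 18], [313, 82, 8, 7, 23], [151, 85, 3, 7, 11], [79, 88, 1, 4, 4], [198, 91, 21, 9, 143], [232, 91, 4, 3, 11], [315, 90, 15, 9, 109], [79, 94, 1, 4, 4], [337, 101, 4, 3, 6], [343, 101, 8, 7, 29], [322, 109, 8, 10, 57], [337, 111, 4, 3, 6], [337, 110, 18, 9, 60], [351, 111, 4, 3, 5], [80, 134, 5, 3, 11], [114, 135, 14, 2, 28], [149, 134, 12, 3, 32], [91, 136, 10, 1, 10], [233, 139, 5, 3, 9], [312, 201, 43, 56, 778], [296, 221, 2, 11, 14], [303, 221, 2, 11, 21], [307, 232, 2, 3, 4], [32, 256, 146, 144, 11256], [88, 320, 7, 6, 19], [167, 321, 3, 2, 4], [257, 335, 98, 65, 2231], [353, 364, 2, 7, 10], [149, 390, 13, 10, 72]]
```

```bash
python3 -c "
from h import *
print(wf()); print(sign_off())"
```

```text
(27.27, [450.2, -248.5, 218.3], [-0.3, -0.2, -0.0])
the job is handed in; nothing more can be done
None
```

The mitring machine is set for the right-hand mitres: the red pointer stands on the 45-degree line and the clamp is over at its stop. I handed the job in at 27.3 s.

- **Pointer:** I pushed the black knob round with the closed fingertips, without gripping it. Before clamping, the fit gave 44.8° from the top camera and 44.95° from the side. After clamping, the top view showed no change around the pointer. The gripper hid the pointer from the side camera, so I could not check it from that side again.
- **Clamp:** I pushed the yellow knob until the fingertips stalled against the stop at about 9 N. The top view puts the lever at about 1.21 rad, against 1.22 at the stop.
- **Other things on the stone:** the top view before and after clamping showed the wood type, offcut and tweezers where they were. The arm's shadow fell close to the brass rules, and the arm partly covered the composing stick. I judged those two and the ink tin by eye, and the parts I could see had not moved. The arm ended clear of everything.

The two cameras disagreed by up to about 3 mm and 1.6° on where the machine stands, which is roughly the calibration error. That hardly affects the pointer reading, because the pointer and the line are compared in the same picture.

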